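Load the reagent carrier and hold it up for hand-over

ROBOT

A 7-joint arm with a two-finger parallel gripper is mounted at the origin on a cart in front of the work surface, level with it; the furniture and walls round the work are solid. World frame = base frame: x ahead of the robot, y to its left, z up, the work surface at z = 0. Lengths are in m, angles in rad, forces in N, time in s.
With the tool pointing down it reaches from about 0.4 to 0.85 m from the base axis. Payload 4.5 kg.
Tool frame: the origin (TCP) lies at the very end of the fingers, on their centre line; the grasp point (between the pads) lies 19 mm behind it; z points along the fingers, y is the line along which they close (so a half turn about z gives the same grasp; the last joint's range is limited). The gripper opens to 88 mm and grips with 3 to 60 N. Pads are 18 mm wide; open, the fingers measure 123 mm over their backs; the gripper's body (75 mm by 187 mm) begins 45 mm behind the grasp point.
Start: joints at [1.339, 0.689, -0.195, 1.565, 0.157, 0.902, -0.215], TCP at [0.164, -0.603, 0.239] pointing down, gripper open.
Joint ranges: [-3.01, 3.01], [-0.46, 2.08], [-1.47, 1.51], [0.13, 2.56], [-1, 4.14], [0.04, 2.09], [-2.66, 2.66]. Speed limits (rad/s): [2.57, 2.57, 3.14, 3.14, 3.14, 3.14, 3.14].

INTERFACE

Orientations are given as a unit quaternion [x, y, z, w].
In Python, from plant import r, optics gives the robot as it stands.
- The arm moves only by the tool servo_tool, never from a script. Its arguments are lists of equal length, an entry for each row: "translation": the shift along the tool's x, y, z in m, a list of three; "turn": the turn, a rotation vector about the tool's x, y, z in rad, a list of three. In form: {"translation": [[dx, dy, dz], ...], "turn": [[rx, ry, rz], ...]}. A call has 1 to 10 rows; each row shifts and turns the commanded pose from where the row before left it, along the tool's axes as they then stand; what a row does not reach is not made up. A row lasts 1/8 s, in which the tool goes at most 62.5 mm and 10.7 degrees, less where a joint would pass 70% of its speed; a pose out of reach is approached as far as the arm can. A call is refused whole if a number of a shift passes 0.0625 or a number of a turn 0.188, either way. A call with a gripper value outside its range is refused whole. "grip" is the opening, from 0 (shut) to 1 (fully open), set as the call begins (left out, the last holds). The fingers move at their own pace and stop on an object; "grip_force" is the grip in N (left out, the last holds). Time passes only in rows, so rows that do not move let the fingers close. It gives the time, the measured TCP pose, the force, the opening and the grip force at its end, in the units of the state.
- r.get_state(): the state, without advancing time (a new reading comes with each control period).
- optics.snapshot(name): name is "scene" or "top"; returns a dict with "img" (480x640x3 uint8, red, green, blue), "z_map" (480x640 float32, m along the optical axis (not along the pixel's ray), 0 where there is no reading), "mtx" (3x3 intrinsics, pixels), "R" (3x3) and "t" (3): a world point X has camera coordinates R X + t. Camera axes: x right, y down, z forward; pixel columns grow to the right and rows downward; lengths in m; the calibration is good to about 2 mm. A picture is of the moment at which its call begins.
- r.finish_job(): hands the job in; it is judged then, once.
The state is a dict: "clock": time; "q": joint angles; "qd": joint speeds; "joint_torque": joint torques, N m; "tool_pos": TCP position; "eef_rot": TCP orientation; "contact_force": force on the tool from outside, world axes, zero at the start; "moment": the same for the moment, N m; "opening": opening from 0.0 (shut) to 1.0 (fully open); "finger_force": force on a finger pad.
Only numpy, scipy, OpenCV 4.12 (cv2) and the standard library are available. Lean on these libraries where they do the work, as an engineer would, in place of code of your own. Each camera call takes 0.05 s, during which the arm holds its last target. There are 200 camera calls.

TASK

Take the bottle that stands on the green mat and set it down, without dropping it, in the empty cell of the white carrier. Then swing the carrier's handle straight up while the carrier still stands on the worktop, lift the carrier with its three bottles by the grip of the handle, and finish while holding it level and still about 10 cm above the worktop, ready for a colleague to take. Do not tip anything over, and leave the carton, the dish and the roll of tape where they are.

Things in the scene. Friction and masses are not known exactly. Their poses are not given: they have to be found in the camera images.
- carrier: loose white plastic carrier, open on top, three cells in a row for bottles. Origin: centre of its underside; x across, y along the row, z up. 202 mm long, 70 mm wide, walls 4 mm thick, 40 mm high, floor 4 mm thick; cells 62 x 62 mm inside, centred at y = +66, 0, -66 mm. End ears (26 mm wide, y = +-99 mm) rise to 93 mm and bear the handle. About 0.36 kg empty, 0.8 kg with three bottles
- handle (a joint): swing of the carrier's steel wire handle about the line through both ears (along the carrier's y, 80 mm above its underside): 0 is straight up over the bottles, negative leans to the carrier's -x, range -0.9 to 0.9 rad (stops). It swings easily, falls to a stop when let go; its sleeve is fixed on the wire, so it must turn between the fingers (or the fingers with it) or it drags the carrier
- handle_grip (a point): centre of the red ribbed round grip sleeve on the handle (12 mm diameter, 110 mm long, lying along the carrier's y), 95 mm from the pivot line; 175 mm above the carrier's underside when the handle is straight up. The wire beside the sleeve is 5 mm thick and reaches to 112 mm either side of the middle
- mat: green square spill mat fixed on the worktop, 120 x 120 mm, 4 mm thick, on which the third bottle stands. Origin: centre of its underside
- carton: bystander: loose small white carton with a green band, 48 x 62 x 86 mm high. Origin: centre of its underside
- dish: bystander: loose round agar dish with lid, 94 mm diameter, 16 mm high. Origin: centre of its underside
- tape: bystander: loose beige roll of tape lying flat, 97 mm diameter, 25 mm high. Origin: centre of its underside
- cell_left (a point): centre of the upper face of the floor of the carrier's cell at y = +66 mm (the cell that is empty at the start)
- cell_middle (a point): centre of the upper face of the floor of the carrier's cell at y = 0 mm (holds a bottle at the start)
- cell_right (a point): centre of the upper face of the floor of the carrier's cell at y = -66 mm (holds a bottle at the start)
- bottle_red: loose round clear 100 ml bottle with white label, blue screw cap and a red stripe on the label; 56 mm diameter, 100 mm high, about 0.15 kg; the cap, fixed, is 41 mm across and takes up the top 24 mm. Origin: centre of its underside, z up. Two of the three bottles start in the carrier, the third on the mat
- bottle_orange: loose round clear 100 ml bottle with white label, blue screw cap and an orange stripe on the label; 56 mm diameter, 100 mm high, about 0.15 kg; the cap, fixed, is 41 mm across and takes up the top 24 mm. Origin: centre of its underside, z up. Two of the three bottles start in the carrier, the third on the mat
- bottle_blue: loose round clear 100 ml bottle with white label, blue screw cap and a blue stripe on the label; 56 mm diameter, 100 mm high, about 0.15 kg; the cap, fixed, is 41 mm across and takes up the top 24 mm. Origin: centre of its underside, z up. Two of the three bottles start in the carrier, the third on the mat
Things that resemble listed ones, but are neither listed nor needed, are in the scene too. Leave any pink look-alike of the bottle_orange alone.

How it is judged:
By the outcome, as a careful person would: the job done as asked, in the order asked, and still so for the second after the job is handed in, while the arm keeps its last pose, push and grip.
It also fails if it takes over 58 s, if anything falls off the work surface, if the arm or the gripper's body presses on something with over 40 N, if the wrist force passes 120 N, or if a joint passes its speed limit or range.

## Working session

There is one attempt and no reset: what is moved stays moved. The work goes in short steps, Python scripts to look and compute and a tool call to move; the robot and the scene stay as the last step left them, time stands still between calls to the robot, and variables do not carry over. Pictures are saved under pics/ and viewed, at most 10 in all, crops included, and the job is handed in when it is done.

Besides the shell and the picture viewer there is one more tool, called after "Emit:" by a JSON object that holds its "api" and its "payload", one argument or row to a line. servo_tool: Moves the arm, as the interface text tells. Its arguments: {"type":"object","properties":{"translation":{"type":"array"},"turn":{"type":"array"},"grip":{"type":"number"},"grip_force":{"type":"number"}},"required":["translation","turn"]}

```bash
mkdir -p pics; ls
python3 - <<'E'
from plant import r, optics
import cv2,numpy as np
for n in("scene","top"):
    s=optics.snapshot(n); cv2.imwrite(f"pics/{n}0.png",s["img"][:,:,::-1]); np.savez(f"{n}0.npz",**s)
    print(n,s["mtx"].tolist(),s["R"].round(3).tolist(),s["t"].round(3).tolist())
st=r.get_state();print(st)
E
```

```text
pics
scene [[457.4065822482491, 0.0, 318.2372611779424], [0.0, 457.4065822482491, 243.8019241053061], [0.0, 0.0, 1.0]] [[-0.69, -0.723, 0.018], [-0.558, 0.517, -0.649], [0.46, -0.458, -0.76]] [0.397, 0.416, 0.962]
top [[436.2238097663391, 0.0, 324.1161297437129], [0.0, 436.2238097663391, 239.27414450861096], [0.0, 0.0, 1.0]] [[-0.023, -1.0, 0.001], [-0.991, 0.023, -0.13], [0.13, -0.004, -0.991]] [-0.018, 0.585, 1.277]
{'clock': 0.1, 'q': array([ 1.33883978,  0.68988699, -0.19448752,  1.56623459,  0.15733003,
        0.90250088, -0.21508301]), 'qd': array([-0.00110382, -0.0034559 , -0.0003541 , -0.00223254,  0.00062125,
       -0.00134368,  0.00069341]), 'joint_torque': array([-3.23545348e-03, -5.28498924e+01, -1.27159685e+00, -1.53837669e+01,
       -5.26064762e-02,  1.98329471e-03,  5.63484184e-05]), 'tool_pos': array([ 0.16393462, -0.60253301,  0.23799905]), 'eef_rot': array([ 9.91178625e-01,  1.32530231e-01, -1.89681668e-04, -7.97043188e-04]), 'contact_force': array([ 0.69761045, -0.22708381, -0.23391406]), 'moment': array([-0.00450136,  0.05194314, -0.00219422]), 'finger_force': 0.0, 'opening': 1.0039734299088698}
```

View pics/scene0.png

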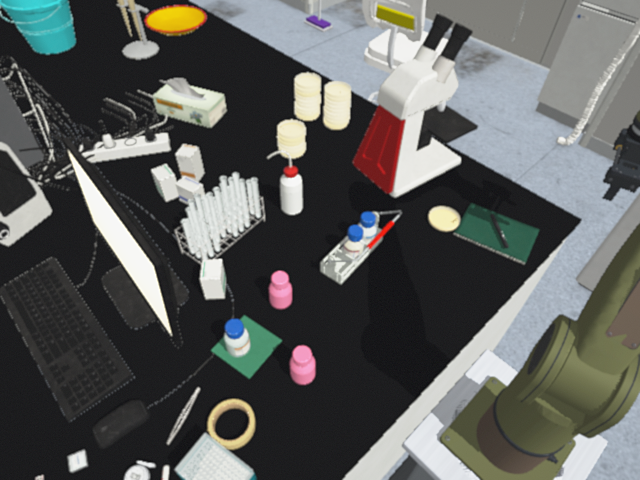

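View pics/top0.png

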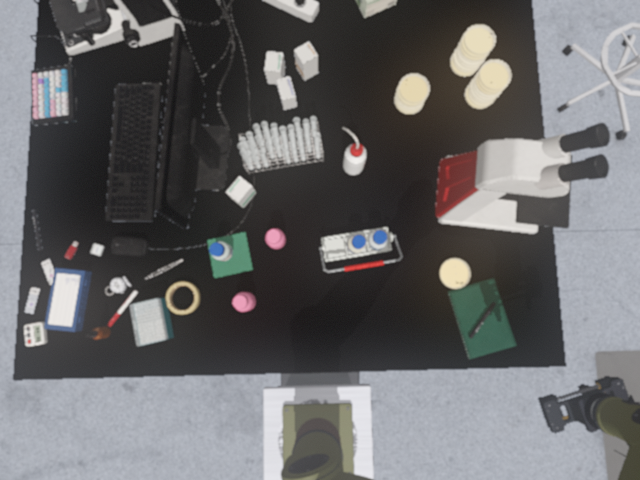

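The top view shows the third bottle at about (220,250) on the mat, and the carrier at (360,248). Its left cell is empty and the red grip at (363,266) leans toward the robot. The pink look-alikes are at (275,238) and (243,301), and the carton is at (240,190).

```bash
cat > h.py <<'E'
import numpy as np,cv2
def cloud(s):
    v,u=np.mgrid[:480,:640]; z=s["z_map"]; K=s["mtx"]
    c=np.stack([(u-K[0,2])/K[0,0]*z,(v-K[1,2])/K[1,1]*z,z],-1)
    return (c-s["t"])@s["R"]
def ray(s,u,v,h):
    d=s["R"].T@np.linalg.solve(s["mtx"],[u,v,1]); o=-s["R"].T@s["t"]
    return o+d*(h-o[2])/d[2]
def comps(s,m,mn=15):
    n,l,st,c=cv2.connectedComponentsWithStats(m.astype(np.uint8)); P=cloud(s)
    for i in range(1,n):
        if st[i,4]>=mn:
            p=P[(l==i)&(s["z_map"]>0)]
            if len(p): yield c[i],st[i,4],p
def hsv(s): return cv2.cvtColor(s["img"],cv2.COLOR_RGB2HSV)
E
python3 - <<'E'
from h import *
np.set_printoptions(precision=4,suppress=True)
for n in("scene","top"):
    s=dict(np.load(n+"0.npz")); H=hsv(s); P=cloud(s)
    h,sa,v=[H[...,i].astype(int) for i in range(3)]
    inb=(P[...,0]>.3)&(P[...,0]<.8)&(abs(P[...,1])<.5)
    for nm,m in dict(blue=(h>100)&(h<125)&(sa>130)&(v>70),red=((h<5)|(h>174))&(sa>190)&(v>120),pink=(h>160)&(h<175)&(sa>80),green=(h>65)&(h<90)&(sa>80),white=(sa<50)&(v>110)).items():
        for c,a,p in comps(s,m&inb):
            top=p[p[:,2]>p[:,2].max()-.006]
            print(n,nm,c,a,"mean",p.mean(0),"zmax",p[:,2].max(),"topmean",top.mean(0),"lo",p.min(0),"hi",p.max(0))
            if nm=="blue": print("   ray@cap", ray(s,*c,0.100))
E
```

```text
scene blue [367.0398 218.4876] 201 mean [ 0.5847 -0.1912  0.0928] zmax 0.10840432389215002 topmean [ 0.5819 -0.1893  0.1044] lo [ 0.5621 -0.2911 -0.0027] hi [ 0.6666 -0.1695  0.1084]
   ray@cap [ 0.5804 -0.1856  0.1   ]
scene blue [354.5604 232.2657] 207 mean [ 0.5721 -0.1281  0.0946] zmax 0.10830163441807436 topmean [ 0.5698 -0.128   0.1043] lo [ 0.5511 -0.2212 -0.0019] hi [ 0.6544 -0.1082  0.1083]
   ray@cap [ 0.5689 -0.1241  0.1   ]
scene blue [233.7443 327.6426] 305 mean [0.5574 0.279  0.0966] zmax 0.10764225020904596 topmean [0.5568 0.2781 0.104 ] lo [ 0.5361  0.2289 -0.002 ] hi [0.6371 0.2976 0.1076]
   ray@cap [0.5554 0.2799 0.1   ]
scene red [370.0769 140.1183] 169 mean [ 0.7832 -0.4172  0.1287] zmax 0.21686129919013444 topmean [ 0.7712 -0.4314  0.214 ] lo [ 0.7548 -0.4366  0.0625] hi [ 0.7998 -0.3972  0.2169]
scene red [395.209  155.6066] 244 mean [ 0.6714 -0.4019  0.1417] zmax 0.2468314664947109 topmean [ 0.6856 -0.4244  0.2442] lo [ 0.6511 -0.4281  0.0253] hi [ 0.6904 -0.3751  0.2468]
scene red [382.9692 151.5231] 195 mean [ 0.7216 -0.4079  0.1254] zmax 0.21843882677701645
[... 5381 characters left out ...]
 [460.2895 272.9421] 190 mean [ 0.4749 -0.4437  0.0118] zmax 0.02159939801861945 topmean [ 0.4733 -0.4457  0.0178] lo [ 0.4265 -0.4822 -0.0057] hi [ 0.5252 -0.3942  0.0216]
top white [166.4887 267.5789] 133 mean [0.5125 0.4537 0.004 ] zmax 0.018789775021069578 topmean [0.5109 0.4478 0.0145] lo [ 0.4849  0.403  -0.006 ] hi [0.5386 0.4989 0.0188]
top white [389.5676 261.1622] 37 mean [ 0.5101 -0.2187  0.0841] zmax 0.14610298463629384 topmean [ 0.5051 -0.2108  0.1426] lo [ 0.5033 -0.2457 -0.0032] hi [ 0.523  -0.1943  0.1461]
top white [152.6556 321.0151] 996 mean [0.3552 0.4654 0.0713] zmax 0.08211802215824887 topmean [0.3539 0.4685 0.0774] lo [ 0.3     0.4264 -0.0014] hi [0.4209 0.4997 0.0821]
```

Run:
```python
from h import *
np.set_printoptions(precision=4,suppress=True)
for n in("scene","top"):
    s=dict(np.load(n+"0.npz")); P=cloud(s); H=hsv(s); h,sa,v=[H[...,i].astype(int) for i in range(3)]
    box=(P[...,0]>.50)&(P[...,0]<.66)&(P[...,1]<0)&(P[...,1]>-.27)
    m=box&(P[...,2]>.033)&(P[...,2]<.047)
    p=P[m][:,:2]; (c,wh,a)=cv2.minAreaRect((p*1000).astype(np.float32)); print(n,"rim",len(p),c,wh,a)
    m=(sa<60)&(v>90)&box&(P[...,2]>.075)&(P[...,2]<.1); 
    for c,a,p in comps(s,m,3): print(" ear?",c,a,p.mean(0),p.min(0),p.max(0))
    m=((h<5)|(h>174))&(sa>150)&(v>100)&(P[...,0]>.46)&(P[...,0]<.53)&(P[...,1]>-.24)&(P[...,1]<-.05)&(P[...,2]>.12)
    p=P[m]; e=cv2.fitLine(p[:,:2].astype(np.float32),cv2.DIST_HUBER,0,.001,.001).ravel(); d=e[:2]*np.sign(e[1]); t=p[:,:2]@d
    print(" grip",len(p),p.mean(0),"mid",p[:,:2].mean(0)+d*((t.min()+t.max())/2-t.mean()),"len",np.ptp(t),"yaw",np.arctan2(-d[0],d[1]))
    im=s["img"][:,:,::-1]; u0,v0=(300,190) if n=="scene" else (305,205)
    cv2.imwrite(f"pics/crop_{n}.png",cv2.resize(im[v0:v0+110,u0:u0+115],None,fx=5,fy=5,interpolation=cv2.INTER_CUBIC))
a=cv2.imread("pics/crop_scene.png");b=cv2.imread("pics/crop_top.png")
cv2.imwrite("pics/crops.png",cv2.resize(np.hstack([a,b]),(800,382)))
```

```text
scene rim 319 (570.3494262695312, -127.4797134399414) (70.89710998535156, 203.9613800048828) 7.986971378326416
 ear? [378.0233 213.8372] 43 [ 0.5785 -0.2302  0.0884] [ 0.5621 -0.242   0.0753] [ 0.5929 -0.2228  0.0996]
 ear? [351.1429 241.1429] 7 [ 0.5665 -0.1111  0.0765] [ 0.5618 -0.1135  0.0751] [ 0.5734 -0.1093  0.0785]
 ear? [331.5614 258.3333] 57 [ 0.5545 -0.0252  0.0873] [ 0.5347 -0.0352  0.077 ] [ 0.5696 -0.016   0.0988]
 grip 149 [ 0.4966 -0.1397  0.1436] mid [ 0.4964 -0.1385] len 0.11148077403850315 yaw 0.14447053
top rim 316 (569.1730346679688, -128.543212890625) (70.83026885986328, 203.1637420654297) 8.224199295043945
 ear? [392.9444 237.1944] 36 [ 0.5791 -0.2308  0.0891] [ 0.561  -0.2416  0.0794] [ 0.5956 -0.2229  0.0968]
 ear? [377.8 243.6] 10 [ 0.5616 -0.1864  0.0873] [ 0.5592 -0.1981  0.0776] [ 0.5668 -0.1758  0.0964]
 ear? [322.5143 249.1714] 35 [ 0.5489 -0.0259  0.0892] [ 0.5282 -0.0331  0.0794] [ 0.5639 -0.0186  0.099 ]
 ear? [353.6667 246.3333] 6 [ 0.555 -0.116  0.09 ] [ 0.5491 -0.122   0.0839] [ 0.5616 -0.1113  0.0981]
 ear? [359.5 248.5] 4 [ 0.5478 -0.1323  0.0945] [ 0.5468 -0.1364  0.0904] [ 0.5488 -0.1282  0.0988]
 grip 165 [ 0.4949 -0.1385  0.1439] mid [ 0.495  -0.1385] len 0.10638828960592692 yaw 0.1426434
```

View pics/crops.png

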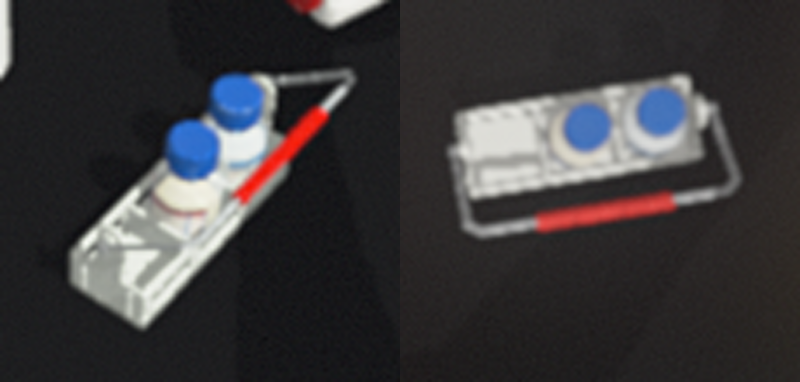

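Emit:
{"api": "servo_tool", "payload": {
  "translation": [
    [0, 0, 0],
    [0, 0, 0],
    [0, 0, 0],
    [0, 0, 0],
    [0, 0, 0],
    [0, 0, 0],
    [0, 0, 0]
  ],
  "turn": [
    [0, 0, -0.168],
    [0, 0, -0.168],
    [0, 0, -0.168],
    [0, 0, -0.168],
    [0, 0, -0.168],
    [0, 0, -0.168],
    [0, 0, 0]
  ],
  "grip": 0.9
}}

```text
clock: 0.98
tool_pos: [0.1639, -0.6028, 0.2382]
eef_rot: [0.805, 0.594, 0.0, -0.0]
contact_force: [0.0, 0.5, -0.6]
opening: 0.902
finger_force: 0.0
```

```bash
cat > d.py <<'E'
import sys,numpy as np
from scipy.spatial.transform import Rotation as Ro
from plant import r
np.set_printoptions(precision=4,suppress=True)
s=r.get_state(); R=Ro.from_quat(s["eef_rot"]); p=s["tool_pos"]
print("t",s["clock"],"p",p,"y ang",np.degrees(np.arctan2(*R.as_matrix()[[1,0],1])),"zax",R.as_matrix()[:,2],"open",s["opening"],"ff",s["finger_force"],"F",s["contact_force"],"q",s["q"])
for a in sys.argv[1:]:
    q=np.array(eval(a)); d=R.inv().apply(q-p); n=int(np.ceil(abs(d).max()/.0625)); print(a,"delta tool",d,"n",n,"per row",d/n); p=q
E
python3 d.py "[.45,-.2,.239]" "[.5565,.279,.20]"
```

```text
t 0.975 p [ 0.1639 -0.6028  0.2382] y ang -17.128581289131795 zax [ 0.0001  0.0011 -1.    ] open 0.9019714333752109 ff 0.0 F [ 0.0052  0.5308 -0.6347] q [ 1.4936  0.7203 -0.4817  1.5568  0.3815  0.9603  0.5939]
[.45,-.2,.239] delta tool [ 0.4692  0.1548 -0.0003] n 8 per row [ 0.0587  0.0193 -0.    ]
[.5565,.279,.20] delta tool [ 0.4891 -0.0393  0.0396] n 8 per row [ 0.0611 -0.0049  0.0049]
```

Emit:
{"api": "servo_tool", "payload": {
  "translation": [
    [0.047, 0.0155, 0],
    [0.047, 0.0155, 0],
    [0.047, 0.0155, 0],
    [0.047, 0.0155, 0],
    [0.047, 0.0155, 0],
    [0.047, 0.0155, 0],
    [0.047, 0.0155, 0],
    [0.047, 0.0155, 0],
    [0.047, 0.0155, 0],
    [0.047, 0.0155, 0]
  ],
  "turn": [
    [0, 0, 0],
    [0, 0, 0],
    [0, 0, 0],
    [0, 0, 0],
    [0, 0, 0],
    [0, 0, 0],
    [0, 0, 0],
    [0, 0, 0],
    [0, 0, 0],
    [0, 0, 0]
  ]
}}

```text
clock: 2.22
tool_pos: [0.4508, -0.1977, 0.2388]
eef_rot: [0.805, 0.593, -0.0, 0.0]
contact_force: [0.7, -0.7, 0.2]
opening: 0.902
finger_force: 0.0
```

Emit:
{"api": "servo_tool", "payload": {
  "translation": [
    [0.0489, -0.0039, 0.004],
    [0.0489, -0.0039, 0.004],
    [0.0489, -0.0039, 0.004],
    [0.0489, -0.0039, 0.004],
    [0.0489, -0.0039, 0.004],
    [0.0489, -0.0039, 0.004],
    [0.0489, -0.0039, 0.004],
    [0.0489, -0.0039, 0.004],
    [0.0489, -0.0039, 0.004],
    [0.0489, -0.0039, 0.004]
  ],
  "turn": [
    [0, 0, 0],
    [0, 0, 0],
    [0, 0, 0],
    [0, 0, 0],
    [0, 0, 0],
    [0, 0, 0],
    [0, 0, 0],
    [0, 0, 0],
    [0, 0, 0],
    [0, 0, 0]
  ]
}}

```text
clock: 3.48
tool_pos: [0.5559, 0.2815, 0.1985]
eef_rot: [0.805, 0.593, -0.0, 0.0]
contact_force: [-0.0, 0.3, -0.0]
opening: 0.902
finger_force: 0.0
```

Emit:
{"api": "servo_tool", "payload": {
  "translation": [
    [0, 0, 0]
  ],
  "turn": [
    [0, 0, 0]
  ]
}}

```text
clock: 3.6
tool_pos: [0.5547, 0.2858, 0.1983]
eef_rot: [0.803, 0.596, 0.001, -0.002]
contact_force: [-0.6, -1.7, 0.1]
opening: 0.9
finger_force: 0.0
```

```bash
python3 d.py "[.5565,.279,.084]"
```

```text
t 3.6 p [0.5547 0.2858 0.1983] y ang -16.83593073124434 zax [-0.0003  0.0041 -1.    ] open 0.9004479566684834 ff 0.0 F [-0.6478 -1.7233  0.0995] q [-0.3516  0.7489 -0.3565  1.6063  0.3193  0.8424 -1.1279]
[.5565,.279,.084] delta tool [-0.0064  0.0039  0.1143] n 2 per row [-0.0032  0.0019  0.0571]
```

Emit:
{"api": "servo_tool", "payload": {
  "translation": [
    [0, 0, 0.02],
    [0, 0, 0.02],
    [0, 0, 0],
    [0, 0, 0]
  ],
  "turn": [
    [0, 0, 0],
    [0, 0, 0],
    [0, 0, 0],
    [0, 0, 0]
  ]
}}

```text
clock: 4.1
tool_pos: [0.5561, 0.2796, 0.1594]
eef_rot: [0.804, 0.594, 0.0, 0.0]
contact_force: [-0.3, -0.5, 0.1]
opening: 0.897
finger_force: 0.0
```

```bash
python3 d.py "[.5565,.279,.084]"
```

```text
t 4.1 p [0.5561 0.2796 0.1594] y ang -17.113263480376084 zax [ 0.0008 -0.     -1.    ] open 0.8973718937874443 ff 0.0 F [-0.3252 -0.4638  0.0745] q [-0.3564  0.7957 -0.3336  1.6426  0.3465  0.7615 -1.1485]
[.5565,.279,.084] delta tool [-0.0005  0.0005  0.0754] n 2 per row [-0.0002  0.0002  0.0377]
```

Emit:
{"api": "servo_tool", "payload": {
  "translation": [
    [0, 0, 0.02],
    [0, 0, 0.02],
    [0, 0, 0.02],
    [0, 0, 0.015],
    [0, 0, 0],
    [0, 0, 0]
  ],
  "turn": [
    [0, 0, 0],
    [0, 0, 0],
    [0, 0, 0],
    [0, 0, 0],
    [0, 0, 0],
    [0, 0, 0]
  ]
}}

```text
clock: 4.85
tool_pos: [0.5563, 0.2804, 0.0845]
eef_rot: [0.804, 0.595, 0.001, 0.0]
contact_force: [-1.1, -0.3, -0.1]
opening: 0.9
finger_force: 0.0
```

Emit:
{"api": "servo_tool", "payload": {
  "translation": [
    [0, 0, 0],
    [0, 0, 0],
    [0, 0, 0],
    [0, 0, 0],
    [0, 0, 0],
    [0, 0, 0],
    [0, 0, 0],
    [0, 0, 0]
  ],
  "turn": [
    [0, 0, 0],
    [0, 0, 0],
    [0, 0, 0],
    [0, 0, 0],
    [0, 0, 0],
    [0, 0, 0],
    [0, 0, 0],
    [0, 0, 0]
  ],
  "grip": 0.35,
  "grip_force": 25
}}

```text
clock: 5.85
tool_pos: [0.556, 0.2799, 0.0838]
eef_rot: [0.804, 0.595, 0.0, 0.0]
contact_force: [0.8, -0.7, 1.6]
opening: 0.454
finger_force: 24.9
```

```bash
python3 d.py "[.5605,-.0627,.23]"
```

```text
t 5.85 p [0.556  0.2799 0.0838] y ang -17.023836429730743 zax [ 0.0005 -0.     -1.    ] open 0.4541464726667657 ff 24.85987358249986 F [ 0.8054 -0.7216  1.6378] q [-0.3822  0.8998 -0.288   1.6831  0.3957  0.6162 -1.1899]
[.5605,-.0627,.23] delta tool [-0.3263  0.1046 -0.1462] n 6 per row [-0.0544  0.0174 -0.0244]
```

Emit:
{"api": "servo_tool", "payload": {
  "translation": [
    [0, 0, -0.005],
    [0, 0, -0.015],
    [0, 0, -0.025],
    [0, 0, -0.025],
    [0, 0, -0.025],
    [0, 0, -0.025],
    [0, 0, -0.02],
    [0, 0, -0.01],
    [0, 0, 0],
    [0, 0, 0]
  ],
  "turn": [
    [0, 0, 0],
    [0, 0, 0],
    [0, 0, 0],
    [0, 0, 0],
    [0, 0, 0],
    [0, 0, 0],
    [0, 0, 0],
    [0, 0, 0],
    [0, 0, 0],
    [0, 0, 0]
  ]
}}

```text
clock: 7.1
tool_pos: [0.5552, 0.2796, 0.2329]
eef_rot: [0.804, 0.595, -0.001, -0.0]
contact_force: [-0.7, 0.1, -2.0]
opening: 0.453
finger_force: 24.8
```

Emit:
{"api": "servo_tool", "payload": {
  "translation": [
    [-0.016, 0.005, 0],
    [-0.037, 0.012, 0],
    [-0.038, 0.012, 0],
    [-0.038, 0.012, 0],
    [-0.038, 0.012, 0],
    [-0.038, 0.012, 0],
    [-0.038, 0.012, 0],
    [-0.038, 0.012, 0],
    [-0.03, 0.01, 0],
    [-0.015, 0.005, 0]
  ],
  "turn": [
    [0, 0, 0],
    [0, 0, 0],
    [0, 0, 0],
    [0, 0, 0],
    [0, 0, 0],
    [0, 0, 0],
    [0, 0, 0],
    [0, 0, 0],
    [0, 0, 0],
    [0, 0, 0]
  ]
}}

```text
clock: 8.35
tool_pos: [0.5588, -0.0656, 0.2331]
eef_rot: [0.805, 0.593, -0.001, 0.0]
contact_force: [-1.0, -0.5, -1.7]
opening: 0.456
finger_force: 24.8
```

Emit:
{"api": "servo_tool", "payload": {
  "translation": [
    [0, 0, 0],
    [0, 0, 0],
    [0, 0, 0]
  ],
  "turn": [
    [0, 0, 0],
    [0, 0, 0],
    [0, 0, 0]
  ]
}}

```text
clock: 8.72
tool_pos: [0.5599, -0.0603, 0.2338]
eef_rot: [0.803, 0.596, 0.0, -0.0]
contact_force: [-0.0, -0.4, -0.4]
opening: 0.451
finger_force: 24.8
```

```bash
python3 d.py "[.5605,-.0627,.084]"
python3 - <<'E'
from plant import optics
import cv2,numpy as np
s=optics.snapshot("scene"); np.savez("scene1.npz",**s)
cv2.imwrite("pics/s1.png",cv2.resize(s["img"][100:300,220:470,::-1],(750,600),interpolation=cv2.INTER_CUBIC))
E
```

```text
t 8.725 p [ 0.5599 -0.0603  0.2338] y ang -16.85960651053739 zax [ 0.0001  0.0009 -1.    ] open 0.4510715465939505 ff 24.79071190868126 F [-0.039  -0.3914 -0.3508] q [ 0.273   0.634  -0.4138  1.7543  0.3299  0.8222 -0.5902]
[.5605,-.0627,.084] delta tool [-0.0022  0.0013  0.1498] n 3 per row [-0.0007  0.0004  0.0499]
```

View pics/s1.png

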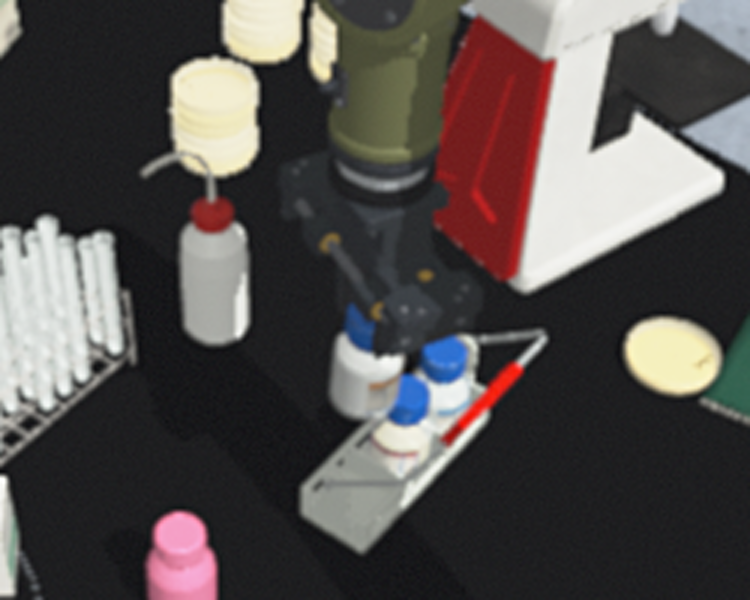

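Emit:
{"api": "servo_tool", "payload": {
  "translation": [
    [-0.001, 0.001, 0.015],
    [0, 0, 0.025],
    [0, 0, 0.025],
    [0, 0, 0.02],
    [0, 0, 0],
    [0, 0, 0],
    [0, 0, 0],
    [0, 0, 0]
  ],
  "turn": [
    [0, 0, 0],
    [0, 0, 0],
    [0, 0, 0],
    [0, 0, 0],
    [0, 0, 0],
    [0, 0, 0],
    [0, 0, 0],
    [0, 0, 0]
  ]
}}

```text
clock: 9.78
tool_pos: [0.5609, -0.0634, 0.1494]
eef_rot: [0.804, 0.595, 0.0, 0.0]
contact_force: [-0.7, 1.0, -1.8]
opening: 0.451
finger_force: 24.8
```

```bash
python3 d.py "[.5605,-.0622,.084]"
python3 - <<'E'
from h import *
from plant import optics
np.set_printoptions(precision=4,suppress=True)
for n in("scene","top"):
    s=optics.snapshot(n); P=cloud(s); H=hsv(s); h,sa,v=[H[...,i].astype(int) for i in range(3)]
    m=(P[...,0]>.50)&(P[...,0]<.66)&(P[...,1]<0)&(P[...,1]>-.27)&(P[...,2]>.033)&(P[...,2]<.047)
    print(n,cv2.minAreaRect((P[m][:,:2]*1000).astype(np.float32)))
    m=(P[...,0]>.51)&(P[...,0]<.62)&(P[...,1]<-.01)&(P[...,1]>-.12)&(P[...,2]>.085)&(P[...,2]<.11)&(v>120)&(sa<60)
    for z in (.085,.09,.095,.1,.105): 
        p=P[m&(abs(P[...,2]-z)<.0025)]; 
        if len(p)>5: print(z,len(p),p.min(0),p.max(0), cv2.minEnclosingCircle((p[:,:2]*1000).astype(np.float32)))
E
```

```text
t 9.775 p [ 0.5609 -0.0634  0.1494] y ang -17.019692724636357 zax [ 0.0013 -0.0001 -1.    ] open 0.4513947903582657 ff 24.799961135504418 F [-0.697   1.0113 -1.7635] q [ 0.2373  0.7489 -0.3508  1.83    0.4071  0.6327 -0.6558]
[.5605,-.0622,.084] delta tool [ 0.0011 -0.0008  0.0654] n 2 per row [ 0.0005 -0.0004  0.0327]
scene ((570.3456420898438, -126.80233764648438), (69.9881591796875, 206.57156372070312), 7.652310371398926)
0.085 20 [ 0.5365 -0.0718  0.0851] [ 0.5611 -0.017   0.0871] ((546.43994140625, -44.409297943115234), 28.79547119140625)
0.09 41 [ 0.5361 -0.0745  0.0877] [ 0.57   -0.0195  0.0925] ((546.4282836914062, -47.79519271850586), 28.368227005004883)
0.095 33 [ 0.5352 -0.074   0.0928] [ 0.571  -0.0201  0.0974] ((544.6237182617188, -47.43082809448242), 27.64218521118164)
0.1 28 [ 0.5335 -0.0778  0.0977] [ 0.5738 -0.0216  0.1025] ((545.685791015625, -49.67416763305664), 29.269296646118164)
0.105 32 [ 0.527  -0.0774  0.1027] [ 0.5703 -0.0215  0.1074] ((542.3579711914062, -48.04022979736328), 29.720184326171875)
top ((569.1580200195312, -129.18475341796875), (70.53173065185547, 203.7294921875), 8.074862480163574)
```

Emit:
{"api": "servo_tool", "payload": {
  "translation": [
    [0.001, -0.0008, 0.01],
    [0, 0, 0.012],
    [0, 0, 0.012],
    [0, 0, 0.01],
    [0, 0, 0.008],
    [0, 0, 0.005],
    [0, 0, 0],
    [0, 0, 0]
  ],
  "turn": [
    [0, 0, 0],
    [0, 0, 0],
    [0, 0, 0],
    [0, 0, 0],
    [0, 0, 0],
    [0, 0, 0],
    [0, 0, 0],
    [0, 0, 0]
  ]
}}

```text
clock: 10.88
tool_pos: [0.5603, -0.0622, 0.092]
eef_rot: [0.804, 0.595, 0.0, 0.0]
contact_force: [0.4, 0.5, -1.6]
opening: 0.453
finger_force: 24.8
```

```bash
python3 d.py "[.5605,-.0622,.084]"
```

```text
t 10.875 p [ 0.5603 -0.0622  0.092 ] y ang -17.01414460448613 zax [ 0.0007 -0.0001 -1.    ] open 0.45311950607560053 ff 24.79409193929314 F [ 0.3619  0.521  -1.6203] q [ 0.2011  0.8352 -0.2943  1.8642  0.4579  0.5083 -0.703 ]
[.5605,-.0622,.084] delta tool [0.0001 0.0002 0.008 ] n 1 per row [0.0001 0.0002 0.008 ]
```

No contact so far, so the bottle is inside the walls and I'll lower it to the floor.

Emit:
{"api": "servo_tool", "payload": {
  "translation": [
    [0, 0, 0.003],
    [0, 0, 0.002],
    [0, 0, 0.001],
    [0, 0, 0.001],
    [0, 0, 0.001],
    [0, 0, 0]
  ],
  "turn": [
    [0, 0, 0],
    [0, 0, 0],
    [0, 0, 0],
    [0, 0, 0],
    [0, 0, 0],
    [0, 0, 0]
  ]
}}

```text
clock: 11.62
tool_pos: [0.5601, -0.0622, 0.0838]
eef_rot: [0.804, 0.595, 0.0, 0.0]
contact_force: [-1.2, -0.4, 0.3]
opening: 0.456
finger_force: 24.8
```

Emit:
{"api": "servo_tool", "payload": {
  "translation": [
    [0, 0, 0.0005],
    [0, 0, 0],
    [0, 0, 0]
  ],
  "turn": [
    [0, 0, 0],
    [0, 0, 0],
    [0, 0, 0]
  ]
}}

```text
clock: 12.0
tool_pos: [0.5603, -0.0622, 0.0837]
eef_rot: [0.804, 0.595, 0.0, 0.0]
contact_force: [-0.9, -0.5, 7.2]
opening: 0.457
finger_force: 24.8
```

Emit:
{"api": "servo_tool", "payload": {
  "translation": [
    [0, 0, 0],
    [0, 0, 0],
    [0, 0, 0],
    [0, 0, 0],
    [0, 0, 0]
  ],
  "turn": [
    [0, 0, 0],
    [0, 0, 0],
    [0, 0, 0],
    [0, 0, 0],
    [0, 0, 0]
  ],
  "grip": 0.68
}}

```text
clock: 12.62
tool_pos: [0.56, -0.0622, 0.0832]
eef_rot: [0.804, 0.595, -0.0, 0.0]
contact_force: [-0.2, -0.4, 0.0]
opening: 0.679
finger_force: 0.0
```

Emit:
{"api": "servo_tool", "payload": {
  "translation": [
    [0, 0, -0.008],
    [0, 0, -0.02],
    [0, 0, -0.03],
    [0, 0, -0.03],
    [0, 0, -0.03],
    [0, 0, -0.02],
    [0, 0, 0],
    [0, 0, 0],
    [0, 0, 0],
    [0, 0, 0]
  ],
  "turn": [
    [0, 0, 0],
    [0, 0, 0],
    [0, 0, 0],
    [0, 0, 0],
    [0, 0, 0],
    [0, 0, -0.146],
    [0, 0, -0.146],
    [0, 0, -0.146],
    [0, 0, 0],
    [0, 0, 0]
  ]
}}

```text
clock: 13.88
tool_pos: [0.56, -0.0623, 0.2214]
eef_rot: [0.656, 0.754, 0.0, 0.0]
contact_force: [0.1, 0.7, 0.1]
opening: 0.683
finger_force: 0.0
```

```bash
python3 d.py "[.496,-.1385,.22]" "[.496,-.1385,.120]"
python3 - <<'E'
from h import *
from plant import optics
np.set_printoptions(precision=4,suppress=True)
for n in("scene","top"):
    s=optics.snapshot(n); P=cloud(s); H=hsv(s); h,sa,v=[H[...,i].astype(int) for i in range(3)]
    cv2.imwrite(f"pics/p2_{n}.png",s["img"][:,:,::-1])
    m=(P[...,0]>.50)&(P[...,0]<.66)&(P[...,1]<0)&(P[...,1]>-.27)&(P[...,2]>.033)&(P[...,2]<.047)
    print(n,cv2.minAreaRect((P[m][:,:2]*1000).astype(np.float32)))
    for c,a,p in comps(s,(h>100)&(h<125)&(sa>130)&(v>70)&(P[...,0]<.66)&(P[...,0]>.5)): print(c,a,p.mean(0))
    m=((h<5)|(h>174))&(sa>150)&(v>100)&(P[...,0]>.46)&(P[...,0]<.53)&(P[...,1]>-.24)&(P[...,1]<-.05)&(P[...,2]>.12)
    print("grip",m.sum(),P[m].mean(0))
a=cv2.imread("pics/p2_scene.png")[120:320,220:470]; cv2.imwrite("pics/p2.png",cv2.resize(a,(750,600)))
E
```

```text
t 13.875 p [ 0.56   -0.0623  0.2214] y ang 7.9342921412631915 zax [ 0.0002 -0.0001 -1.    ] open 0.6828225133374494 ff 0.0 F [0.0696 0.6747 0.1107] q [ 0.3448  0.6702 -0.5361  1.7633  0.4442  0.8309 -0.2629]
[.496,-.1385,.22] delta tool [-0.0667 -0.0739  0.0014] n 2 per row [-0.0333 -0.0369  0.0007]
[.496,-.1385,.120] delta tool [ 0.  -0.   0.1] n 2 per row [ 0.   -0.    0.05]
scene ((569.7841796875, -126.96607208251953), (70.13284301757812, 206.08697509765625), 7.560489177703857)
[366.9054 219.9459] 148 [ 0.5752 -0.1789  0.103 ]
[354.6634 232.1805] 205 [ 0.5724 -0.1288  0.0941]
[339.392  247.2864] 199 [ 0.5615 -0.0599  0.0969]
grip 135 [ 0.4966 -0.1412  0.1478]
top ((569.4094848632812, -127.52871704101562), (68.18426513671875, 203.44418334960938), 8.304198265075684)
[382.4857 234.4286] 35 [ 0.5797 -0.1927  0.1484]
grip 0 [nan nan nan]<stdin>:11: RuntimeWarning: Mean of empty slice.
  ret = um.true_divide(
```

View pics/p2.png

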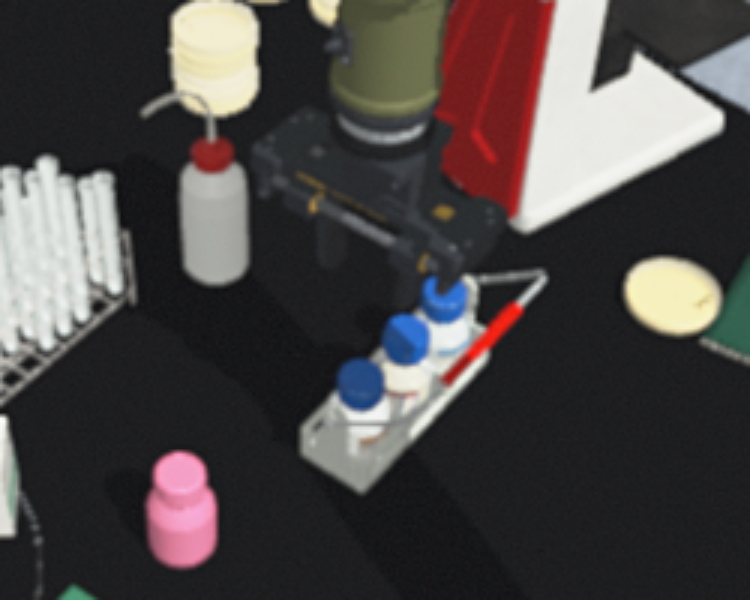

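Emit:
{"api": "servo_tool", "payload": {
  "translation": [
    [-0.0067, -0.0074, 0],
    [-0.015, -0.0165, 0],
    [-0.015, -0.0165, 0],
    [-0.015, -0.0165, 0],
    [-0.01, -0.011, 0],
    [-0.005, -0.006, 0.01],
    [0, 0, 0.02],
    [0, 0, 0],
    [0, 0, 0],
    [0, 0, 0]
  ],
  "turn": [
    [0, 0, 0],
    [0, 0, 0],
    [0, 0, 0],
    [0, 0, 0],
    [0, 0, 0],
    [0, 0, 0],
    [0, 0, 0],
    [0, 0, 0],
    [0, 0, 0],
    [0, 0, 0]
  ],
  "grip": 0.34
}}

```text
clock: 15.22
tool_pos: [0.4968, -0.1384, 0.1917]
eef_rot: [0.655, 0.755, 0.0, 0.001]
contact_force: [-0.2, 0.6, 0.2]
opening: 0.339
finger_force: 0.0
```

```bash
python3 d.py "[.496,-.1385,.120]"
python3 - <<'E'
from h import *
from plant import optics
np.set_printoptions(precision=4,suppress=True)
for n in("scene","top"):
    s=optics.snapshot(n); P=cloud(s); H=hsv(s); h,sa,v=[H[...,i].astype(int) for i in range(3)]
    m=(P[...,0]>.50)&(P[...,0]<.66)&(P[...,1]<0)&(P[...,1]>-.27)&(P[...,2]>.033)&(P[...,2]<.047)
    print(n,cv2.minAreaRect((P[m][:,:2]*1000).astype(np.float32)))
    m=((h<5)|(h>174))&(sa>150)&(v>100)&(P[...,0]>.46)&(P[...,0]<.53)&(P[...,1]>-.24)&(P[...,1]<-.05)&(P[...,2]>.12)
    if m.any(): print("grip",m.sum(),P[m].mean(0),P[m].min(0),P[m].max(0))
E
```

```text
t 15.225 p [ 0.4968 -0.1384  0.1917] y ang 8.105674502767494 zax [ 0.0013 -0.0001 -1.    ] open 0.3389317518146426 ff 0.0 F [-0.1676  0.5849  0.2197] q [ 0.5015  0.6555 -0.5183  1.9332  0.5002  0.6811 -0.1827]
[.496,-.1385,.120] delta tool [ 0.     -0.0009  0.0717] n 2 per row [ 0.     -0.0004  0.0359]
scene ((569.7156982421875, -126.81480407714844), (69.83999633789062, 206.95315551757812), 7.463576793670654)
grip 99 [ 0.4952 -0.1313  0.1444] [ 0.4754 -0.1742  0.1366] [ 0.5065 -0.0844  0.1936]
top ((568.0106201171875, -122.36683654785156), (70.17339324951172, 193.8858184814453), 8.327407836914062)
grip 52 [ 0.4898 -0.1018  0.144 ] [ 0.484  -0.1195  0.1351] [ 0.4972 -0.0842  0.1508]
```

Everything is consistent. I'll descend around the sleeve and narrow the fingers to a loose cage.

Emit:
{"api": "servo_tool", "payload": {
  "translation": [
    [0, -0.001, 0.012],
    [0, 0, 0.018],
    [0, 0, 0.018],
    [0, 0, 0.014],
    [0, 0, 0.009],
    [0, 0, 0],
    [0, 0, 0]
  ],
  "turn": [
    [0, 0, 0],
    [0, 0, 0],
    [0, 0, 0],
    [0, 0, 0],
    [0, 0, 0],
    [0, 0, 0],
    [0, 0, 0]
  ]
}}

```text
clock: 16.2
tool_pos: [0.4956, -0.1388, 0.1206]
eef_rot: [0.656, 0.755, 0.0, 0.0]
contact_force: [-0.3, 0.3, -0.2]
opening: 0.34
finger_force: 0.0
```

Emit:
{"api": "servo_tool", "payload": {
  "translation": [
    [0, 0, 0],
    [0, 0, 0],
    [0, 0, 0]
  ],
  "turn": [
    [0, 0, 0],
    [0, 0, 0],
    [0, 0, 0]
  ],
  "grip": 0.19,
  "grip_force": 5
}}

```text
clock: 16.58
tool_pos: [0.4953, -0.1389, 0.1204]
eef_rot: [0.656, 0.755, 0.0, 0.0]
contact_force: [0.5, -0.2, -0.4]
opening: 0.189
finger_force: 0.0
```

Emit:
{"api": "servo_tool", "payload": {
  "translation": [
    [0, 0.0031, -0.0036],
    [0, 0.0032, -0.0035],
    [0, 0.0034, -0.0033],
    [0, 0.0035, -0.0032],
    [0, 0.0037, -0.0029],
    [0, 0.0039, -0.0028],
    [0, 0.004, -0.0026],
    [0, 0.0041, -0.0024],
    [0, 0.0042, -0.0021],
    [0, 0.0043, -0.002]
  ],
  "turn": [
    [0, 0, 0],
    [0, 0, 0],
    [0, 0, 0],
    [0, 0, 0],
    [0, 0, 0],
    [0, 0, 0],
    [0, 0, 0],
    [0, 0, 0],
    [0, 0, 0],
    [0, 0, 0]
  ]
}}

```text
clock: 17.82
tool_pos: [0.5328, -0.1334, 0.1488]
eef_rot: [0.656, 0.755, 0.0, 0.0]
contact_force: [-0.7, -0.3, 0.2]
opening: 0.19
finger_force: 0.2
```

Emit:
{"api": "servo_tool", "payload": {
  "translation": [
    [0, 0.0044, -0.0018],
    [0, 0.0045, -0.0015],
    [0, 0.0046, -0.0013],
    [0, 0.0046, -0.001],
    [0, 0.0047, -0.0008],
    [0, 0.0047, -0.0006],
    [0, 0.0047, -0.0004],
    [0, 0.0048, -0.0002],
    [0, 0, 0],
    [0, 0, 0]
  ],
  "turn": [
    [0, 0, 0],
    [0, 0, 0],
    [0, 0, 0],
    [0, 0, 0],
    [0, 0, 0],
    [0, 0, 0],
    [0, 0, 0],
    [0, 0, 0],
    [0, 0, 0],
    [0, 0, 0]
  ]
}}

```text
clock: 19.08
tool_pos: [0.5687, -0.1284, 0.1561]
eef_rot: [0.656, 0.755, -0.0, -0.0]
contact_force: [-0.4, -0.2, 0.3]
opening: 0.19
finger_force: 0.0
```

```bash
python3 d.py "[.5698,-.128,.156]"
python3 - <<'E'
from h import *
from plant import optics
np.set_printoptions(precision=4,suppress=True)
for n in("scene","top"):
    s=optics.snapshot(n); P=cloud(s); H=hsv(s); h,sa,v=[H[...,i].astype(int) for i in range(3)]
    m=(P[...,0]>.50)&(P[...,0]<.66)&(P[...,1]<0)&(P[...,1]>-.27)&(P[...,2]>.033)&(P[...,2]<.047)
    print(n,cv2.minAreaRect((P[m][:,:2]*1000).astype(np.float32)))
    m=((h<5)|(h>174))&(sa>150)&(v>100)&(P[...,0]>.46)&(P[...,0]<.62)&(P[...,1]>-.24)&(P[...,1]<-.05)&(P[...,2]>.12)
    if m.any(): print("grip",m.sum(),P[m].mean(0),P[m].min(0),P[m].max(0))
    cv2.imwrite(f"pics/p3_{n}.png",s["img"][:,:,::-1])
a=cv2.imread("pics/p3_scene.png")[120:320,220:470]; cv2.imwrite("pics/p3.png",cv2.resize(a,(750,600)))
E
```

```text
t 19.075 p [ 0.5687 -0.1284  0.1561] y ang 8.081342894015972 zax [-0.0003 -0.0001 -1.    ] open 0.18968122522990938 ff 0.0 F [-0.3666 -0.2375  0.3282] q [ 0.4228  0.7791 -0.4897  1.763   0.5179  0.7313 -0.1998]
[.5698,-.128,.156] delta tool [0.0002 0.0011 0.0001] n 1 per row [0.0002 0.0011 0.0001]
scene ((571.3781127929688, -127.88792419433594), (70.92899322509766, 204.89353942871094), 8.259941101074219)
grip 100 [ 0.561  -0.1056  0.1903] [ 0.5077 -0.1663  0.1691] [ 0.5789 -0.0733  0.342 ]
top ((563.0157470703125, -87.42059326171875), (70.34172058105469, 122.13594055175781), 7.9668145179748535)
grip 22 [ 0.5603 -0.0895  0.1798] [ 0.5564 -0.103   0.1747] [ 0.5627 -0.0762  0.1859]
```

View pics/p3.png

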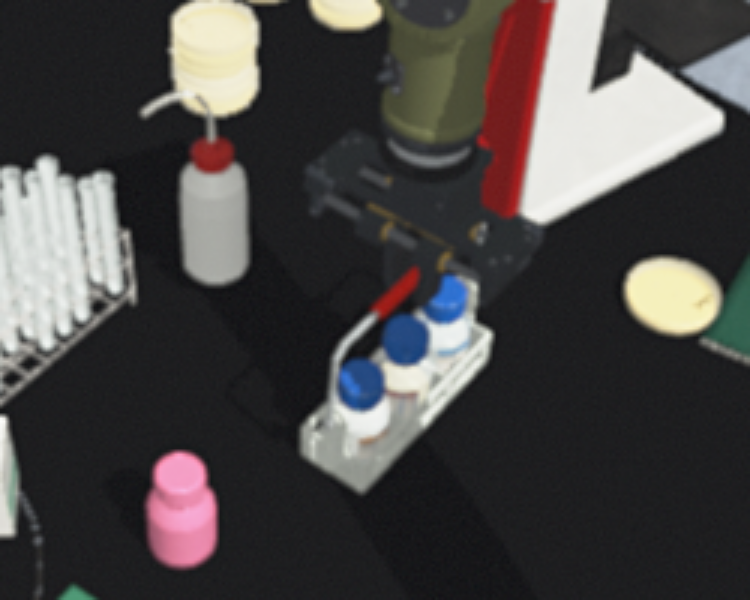

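Emit:
{"api": "servo_tool", "payload": {
  "translation": [
    [0, 0.001, 0],
    [0, 0, 0],
    [0, 0, 0],
    [0, 0, 0],
    [0, 0, 0],
    [0, 0, 0]
  ],
  "turn": [
    [0, 0, 0],
    [0, 0, 0],
    [0, 0, 0],
    [0, 0, 0],
    [0, 0, 0],
    [0, 0, 0]
  ],
  "grip": 0.0,
  "grip_force": 45
}}

```text
clock: 19.92
tool_pos: [0.5699, -0.1282, 0.1563]
eef_rot: [0.656, 0.755, -0.0, 0.0]
contact_force: [-0.6, 0.3, 2.5]
opening: 0.118
finger_force: 44.1
```

Emit:
{"api": "servo_tool", "payload": {
  "translation": [
    [0, 0, -0.001],
    [0, 0, -0.001],
    [0, 0, -0.002],
    [0, 0, -0.003],
    [0, 0, -0.004],
    [0, 0, -0.004],
    [0, 0, -0.004],
    [0, 0, -0.003],
    [0, 0, -0.002],
    [0, 0, 0]
  ],
  "turn": [
    [0, 0, 0],
    [0, 0, 0],
    [0, 0, 0],
    [0, 0, 0],
    [0, 0, 0],
    [0, 0, 0],
    [0, 0, 0],
    [0, 0, 0],
    [0, 0, 0],
    [0, 0, 0]
  ]
}}

```text
clock: 21.18
tool_pos: [0.57, -0.1282, 0.1804]
eef_rot: [0.656, 0.755, 0.0, 0.0]
contact_force: [-0.0, -0.7, -8.9]
opening: 0.113
finger_force: 45.1
```

```bash
python3 d.py
cat > v.py <<'E'
from h import *
from plant import optics
import sys
np.set_printoptions(precision=4,suppress=True)
z0=float(sys.argv[1])
for n in("scene","top"):
    s=optics.snapshot(n); P=cloud(s); H=hsv(s); h,sa,v=[H[...,i].astype(int) for i in range(3)]
    box=(P[...,0]>.50)&(P[...,0]<.66)&(P[...,1]<0.02)&(P[...,1]>-.27)
    m=box&(P[...,2]>z0+.030)&(P[...,2]<z0+.05)&(sa<60)&(v>90)
    p=P[m]; print(n,cv2.minAreaRect((p[:,:2]*1000).astype(np.float32)))
    A=np.c_[p-p.mean(0)]; 
    for c,a,q in comps(s,box&(h>100)&(h<125)&(sa>130)&(v>70)): print(" cap",c,a,q.mean(0),q[:,2].max())
    cv2.imwrite(f"pics/{sys.argv[2]}_{n}.png",s["img"][:,:,::-1])
a=cv2.imread(f"pics/{sys.argv[2]}_scene.png")[100:300,220:470]; cv2.imwrite(f"pics/{sys.argv[2]}.png",cv2.resize(a,(750,600)))
E
python3 v.py 0.024 p4
```

```text
t 21.175 p [ 0.57   -0.1282  0.1804] y ang 8.082324614699111 zax [ 0.0003 -0.0001 -1.    ] open 0.11287547538023673 ff 45.14106050133705 F [-0.0229 -0.7102 -8.9486] q [ 0.4347  0.7484 -0.5112  1.7405  0.4917  0.7828 -0.177 ]
scene ((571.2460327148438, -126.72045135498047), (71.2026596069336, 206.8509063720703), 7.798630237579346)
 cap [368.7119 213.0621] 177 [ 0.5749 -0.1821  0.1274] 0.2021385134884224
 cap [355.1036 226.5803] 193 [ 0.5686 -0.1232  0.123 ] 0.1334201018955451
 cap [339.8252 241.0583] 206 [ 0.5613 -0.0594  0.122 ] 0.13232493727043462
top ((564.0618896484375, -87.71186065673828), (70.99095916748047, 123.48899841308594), 7.8265533447265625)
 cap [335.3448 245.8621] 58 [ 0.5532 -0.0621  0.1279] 0.13209126161439683
```

View pics/p4.png

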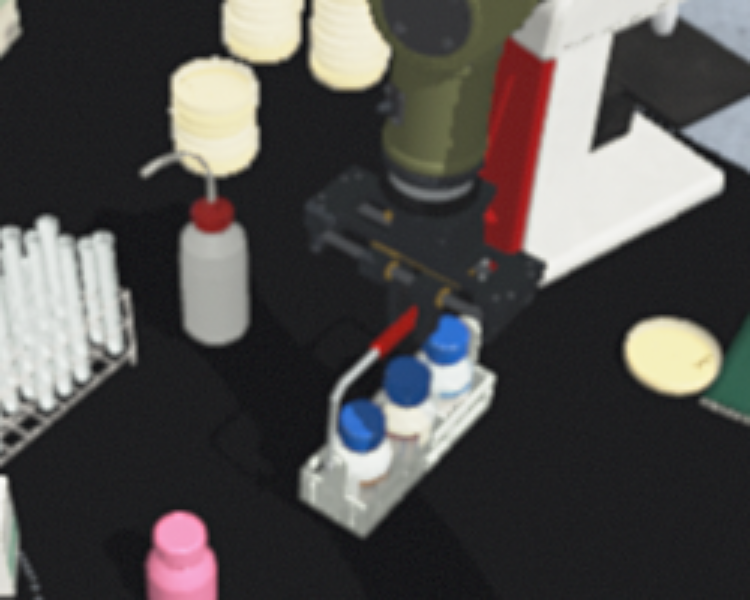

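The carrier is level and off the worktop, with all three caps at the same height. I'll raise it another 76 mm.

Emit:
{"api": "servo_tool", "payload": {
  "translation": [
    [0, 0, -0.002],
    [0, 0, -0.005],
    [0, 0, -0.009],
    [0, 0, -0.012],
    [0, 0, -0.012],
    [0, 0, -0.012],
    [0, 0, -0.011],
    [0, 0, -0.007],
    [0, 0, -0.004],
    [0, 0, -0.002]
  ],
  "turn": [
    [0, 0, 0],
    [0, 0, 0],
    [0, 0, 0],
    [0, 0, 0],
    [0, 0, 0],
    [0, 0, 0],
    [0, 0, 0],
    [0, 0, 0],
    [0, 0, 0],
    [0, 0, 0]
  ]
}}

```text
clock: 22.52
tool_pos: [0.5697, -0.1282, 0.2562]
eef_rot: [0.656, 0.755, -0.0, -0.0]
contact_force: [0.0, 0.4, -8.3]
opening: 0.112
finger_force: 45.1
```

Emit:
{"api": "servo_tool", "payload": {
  "translation": [
    [0, 0, 0],
    [0, 0, 0],
    [0, 0, 0],
    [0, 0, 0],
    [0, 0, 0],
    [0, 0, 0],
    [0, 0, 0],
    [0, 0, 0],
    [0, 0, 0],
    [0, 0, 0]
  ],
  "turn": [
    [0, 0, 0],
    [0, 0, 0],
    [0, 0, 0],
    [0, 0, 0],
    [0, 0, 0],
    [0, 0, 0],
    [0, 0, 0],
    [0, 0, 0],
    [0, 0, 0],
    [0, 0, 0]
  ]
}}

```text
clock: 23.78
tool_pos: [0.5699, -0.1282, 0.2562]
eef_rot: [0.656, 0.755, -0.0, 0.0]
contact_force: [-0.5, 0.3, -8.0]
opening: 0.116
finger_force: 45.1
```

```bash
python3 d.py; python3 v.py 0.1 p5; cp pics/p5_scene.png pics/p5full.png
```

```text
t 23.775 p [ 0.5699 -0.1282  0.2562] y ang 8.077946584840012 zax [ 0.     -0.0001 -1.    ] open 0.11618857385674626 ff 45.1394484937191 F [-0.5095  0.2763 -7.9699] q [ 0.4669  0.6574 -0.5649  1.6609  0.4154  0.9456 -0.1097]
scene ((567.8716430664062, -127.88105010986328), (70.5169677734375, 206.46653747558594), 5.936840057373047)
 cap [371.5222 192.4581] 203 [ 0.5762 -0.1831  0.2003] 0.2759842321913821
 cap [357.5787 206.0324] 216 [ 0.5677 -0.1224  0.1991] 0.20773428756819087
 cap [341.8502 220.8987] 227 [ 0.5584 -0.0575  0.1996] 0.20655649038480658
top ((563.0531616210938, -84.83710479736328), (70.43833923339844, 120.05487823486328), 8.20368766784668)
 cap [336.2703 242.2838] 74 [ 0.5538 -0.0625  0.2037] 0.21086323897632983
```

View pics/p5full.png

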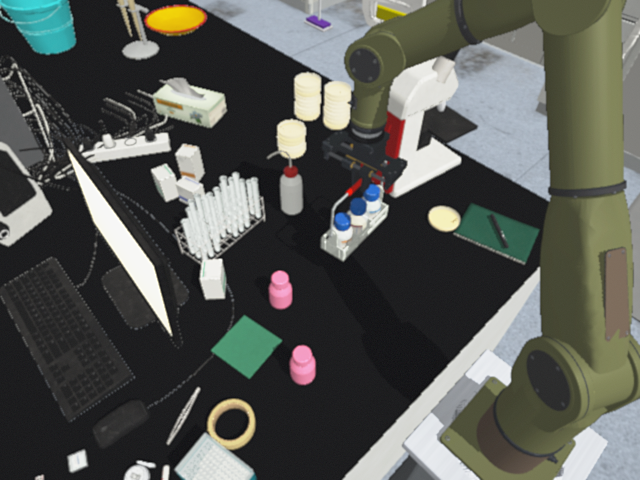

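The carrier hangs level and still about 10 cm up with its three bottles at (343,222), (358,206) and (372,192). The carton, dish and tape have not moved.

```bash
python3 -c "
from plant import r
print(r.finish_job())"
```

```text
the job is handed in; nothing more can be done
None
```

The job is handed in: the orange-striped bottle is in the left cell, and the arm holds the carrier level and still by its upright handle, about 10 cm above the worktop, after about 24 s.

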